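Cap the sample jars from a stack of caps

TASK

The four open sample jars on the lab bench need closing: take the stack of blue caps apart and put each cap on the jar whose body is as wide as the cap, right side up and down over the neck until it sits flat on the jar's shoulder. Leave the jars standing where they are, and do not disturb the wash bottle.

Things in the scene. Friction and masses are not known exactly. Their poses are not given: they have to be found in the camera images.
- cap_widest_center (a point): The widest cap: a blue plastic round slip-on cap, hollow and open below, flat closed top, 70 mm outside diameter, 64 mm inside, 26 mm high in all (top 5 mm thick, so the inside is 21 mm deep), about 50 g. At the start it is the lowest of the stack, standing on the tray; each cap stands with its open rim on the flat top of the next wider one, nearly centred, so about 5 mm of the cap below shows all round. The point is its centre, 13 mm above its lower rim; z up.
- cap_wide_center (a point): The wide cap: a blue plastic round slip-on cap, hollow and open below, flat closed top, 59 mm outside diameter, 53 mm inside, 26 mm high in all (top 5 mm thick, so the inside is 21 mm deep), about 40 g. At the start it is second from below in the stack; each cap stands with its open rim on the flat top of the next wider one, nearly centred, so about 5 mm of the cap below shows all round. The point is its centre, 13 mm above its lower rim; z up.
- cap_narrow_center (a point): The narrow cap: a blue plastic round slip-on cap, hollow and open below, flat closed top, 48 mm outside diameter, 42 mm inside, 26 mm high in all (top 5 mm thick, so the inside is 21 mm deep), about 30 g. At the start it is third from below in the stack; each cap stands with its open rim on the flat top of the next wider one, nearly centred, so about 5 mm of the cap below shows all round. The point is its centre, 13 mm above its lower rim; z up.
- cap_narrowest_center (a point): The narrowest cap: a blue plastic round slip-on cap, hollow and open below, flat closed top, 37 mm outside diameter, 31 mm inside, 26 mm high in all (top 5 mm thick, so the inside is 21 mm deep), about 20 g. At the start it is the top of the stack; each cap stands with its open rim on the flat top of the next wider one, nearly centred, so about 5 mm of the cap below shows all round. The point is its centre, 13 mm above its lower rim; z up.
- jar_widest_shoulder (a point): The widest jar: brown glass jar with a paper label, loose on the table, round body 70 mm in diameter (the same as its cap) and 55 mm high up to a flat shoulder, on which stands an open neck 48 mm in diameter and 12 mm high. The widest cap slips over this neck with about 8 mm to spare all round and rests with its lower rim on the shoulder, its centre then 13 mm above the shoulder. The point is on the jar's axis at shoulder height; z up.
- jar_wide_shoulder (a point): The wide jar: brown glass jar with a paper label, loose on the table, round body 59 mm in diameter (the same as its cap) and 50 mm high up to a flat shoulder, on which stands an open neck 37 mm in diameter and 12 mm high. The wide cap slips over this neck with about 8 mm to spare all round and rests with its lower rim on the shoulder, its centre then 13 mm above the shoulder. The point is on the jar's axis at shoulder height; z up.
- jar_narrow_shoulder (a point): The narrow jar: brown glass jar with a paper label, loose on the table, round body 48 mm in diameter (the same as its cap) and 45 mm high up to a flat shoulder, on which stands an open neck 26 mm in diameter and 12 mm high. The narrow cap slips over this neck with about 8 mm to spare all round and rests with its lower rim on the shoulder, its centre then 13 mm above the shoulder. The point is on the jar's axis at shoulder height; z up.
- jar_narrowest_shoulder (a point): The narrowest jar: brown glass jar with a paper label, loose on the table, round body 37 mm in diameter (the same as its cap) and 40 mm high up to a flat shoulder, on which stands an open neck 15 mm in diameter and 12 mm high. The narrowest cap slips over this neck with about 8 mm to spare all round and rests with its lower rim on the shoulder, its centre then 13 mm above the shoulder. The point is on the jar's axis at shoulder height; z up.
- tray: Square steel tray under the stack, 110 x 110 mm and 12 mm thick, flat top, loose on the table, 1.2 kg. Origin at the centre of its underside; z up. The tray and the four jars stand about in any order in front of the robot, at least 110 mm apart between centres.
- wash_bottle: White wash bottle, 70 mm in diameter, 210 mm high to the top of its bent spout, loose on the table at the left of the work; to be left alone. Origin at the centre of its underside; z up.
Things that resemble listed ones, but are neither listed nor needed, are in the scene too. What is shaped like the part that bears cap_narrowest_center but red is not meant. Leave any yellow look-alike of the part that bears cap_narrow_center alone.

How it is judged:
At the end, for the whole second after the job is handed in: Each of the four caps sits on the jar of its own width: centre within 11 mm of the jar's axis, lower rim on the shoulder (height within 4 mm), cap and jar upright within 0.1 rad, and at rest (horizontal distance between cap_widest_center and jar_widest_shoulder below 0.011 m and z of cap_widest_center in the frame of jar_widest_shoulder between 0.009 and 0.017 m and angle between each of cap_widest_center, jar_widest_shoulder, cap_wide_center, jar_wide_shoulder, cap_narrow_center, jar_narrow_shoulder, cap_narrowest_center, jar_narrowest_shoulder's own z axis and vertical below 0.1 rad and linear speed of each of cap_widest, jar_widest, cap_wide, jar_wide, cap_narrow, jar_narrow, cap_narrowest, jar_narrowest below 0.02 m/s and horizontal distance between cap_wide_center and jar_wide_shoulder below 0.011 m and z of cap_wide_center in the frame of jar_wide_shoulder between 0.009 and 0.017 m and horizontal distance between cap_narrow_center and jar_narrow_shoulder below 0.011 m and z of cap_narrow_center in the frame of jar_narrow_shoulder between 0.009 and 0.017 m and horizontal distance between cap_narrowest_center and jar_narrowest_shoulder below 0.011 m and z of cap_narrowest_center in the frame of jar_narrowest_shoulder between 0.009 and 0.017 m); the robot touches nothing.
It fails at once if the widest jar is tipped over or pushed more than 40 mm from its place (angle between jar_widest_shoulder's own z axis and vertical above 0.6 rad or distance of jar_widest_shoulder from where it was at the start of the episode above 0.04 m).
It fails at once if the wide jar is tipped over or pushed more than 40 mm from its place (angle between jar_wide_shoulder's own z axis and vertical above 0.6 rad or distance of jar_wide_shoulder from where it was at the start of the episode above 0.04 m).
It fails at once if the narrow jar is tipped over or pushed more than 40 mm from its place (angle between jar_narrow_shoulder's own z axis and vertical above 0.6 rad or distance of jar_narrow_shoulder from where it was at the start of the episode above 0.04 m).
It fails at once if the narrowest jar is tipped over or pushed more than 40 mm from its place (angle between jar_narrowest_shoulder's own z axis and vertical above 0.6 rad or distance of jar_narrowest_shoulder from where it was at the start of the episode above 0.04 m).
It fails at once if the wash bottle is pushed more than 30 mm or tipped (distance of wash_bottle from where it was at the start of the episode above 0.03 m or angle between wash_bottle's own z axis and vertical above 0.5 rad).
It also fails if it takes over 118 s, if anything falls off the work surface, if the arm or the gripper's body presses on something with over 40 N, if the wrist force passes 120 N, or if a joint passes its speed limit or range.

ROBOT

A 6-joint arm with a two-finger parallel gripper is mounted at the origin on the work surface. World frame = base frame: x ahead of the robot, y to its left, z up, the work surface at z = 0. Lengths are in m, angles in rad, forces in N, time in s.
With the tool pointing down it reaches from about 0.325 to 1 m from the base axis. Payload 5.1 kg.
Tool frame: the origin (TCP) lies at the very end of the fingers, on their centre line; the grasp point (between the pads) lies 19 mm behind it; z points along the fingers, y is the line along which they close (so a half turn about z gives the same grasp; the last joint's range is limited). The gripper opens to 85 mm and grips with 20 to 120 N. Pads are 22 mm wide; open, the fingers measure 114 mm over their backs; the gripper's body (76 mm by 85 mm) begins 54 mm behind the grasp point. The pads swing forward as they close: fully open they stand 13 mm farther back than shut.
Start: joints at [1.238, 0.124, 1.65, -0, 1.367, -0.083], TCP at [0.161, 0.63, 0.198] pointing down, gripper open.
Joint ranges: [-2.61, 2.61], [-1.02, 2.33], [0.03, 2.71], [-1.35, 4.49], [0.32, 2.68], [-2.91, 2.91]. Speed limits (rad/s): [2.57, 2.57, 3.14, 3.14, 3.14, 3.14].

INTERFACE

Orientations are given as a unit quaternion [w, x, y, z].
In Python, from workcell import arm gives the robot as it stands.
- The arm moves only by the tool send_rows, never from a script. Its argument "commands" is a list that holds one entry, the list of rows, each a list of 7 numbers: the gripper's target within -1 to 1 (shut at 1, half-way at 0, fully open at -1), then the shift along the tool's x, y, z in mm, then the turn, a rotation vector about the tool's x, y, z in degrees. In form: [[[fingers, x, y, z, ax, ay, az], ...]]. A call has 1 to 10 rows; each row is the pose to reach, as a shift and turn from the pose commanded when the call began, along the tool's axes at that moment; what a row does not reach only later rows make up. A row lasts 1/10 s, in which the tool goes at most 50 mm and 8.59 degrees, less where a joint would pass 70% of its speed; a pose out of reach is approached as far as the arm can. A call with a gripper value outside its range is refused whole. The fingers move at their own pace and stop on an object; "grip_force" is the grip in N (left out, the last holds). Time passes only in rows, so rows that repeat a pose let the fingers close. It gives the time, the measured TCP pose, the force and the opening at its end, in the units of the state.
- arm.read_state(): the state, without advancing time (a new reading comes with each control period).
- arm.capture(name): name is "side" or "top"; returns the picture (480x640x3 uint8, red, green, blue); there is no depth.
- arm.camera_model(name): a dict with "fx", "fy", "cx", "cy" (pixels), "rvec" (rotation vector, rad) and "tvec" (3), from world to camera coordinates, as OpenCV has them. Camera axes: x right, y down, z forward; pixel columns grow to the right and rows downward; lengths in m; the calibration is good to about 2 mm. A picture is of the moment at which its call begins. camera_model takes no time and is no camera call.
- arm.hand_in(): hands the job in, once; it reports no verdict.
The state is a dict: "t": time; "qpos": joint angles; "joint_velocities": joint speeds; "effort": joint torques, N m; "ee_pos": TCP position; "tcp_rot": TCP orientation; "force": force on the tool from outside, world axes, zero at the start; "wrist_torque": the same for the moment, N m; "finger_gap": opening from 0.0 (shut) to 1.0 (fully open).
Only numpy, scipy, OpenCV 4.12 (cv2) and the standard library are available. Lean on these libraries where they do the work, as an engineer would, in place of code of your own. Each camera call takes 0.05 s, during which the arm holds its last target. There are 200 camera calls.

## Working session

There is one attempt and no reset: what is moved stays moved. The work goes in short steps, Python scripts to look and compute and a tool call to move; the robot and the scene stay as the last step left them, time stands still between calls to the robot, and variables do not carry over. Pictures are saved under pics/ and viewed, on a budget of 14 in all, crops included, one or two more only if the job needs it, and the job is handed in when it is done.

Besides the shell and the picture viewer there is one more tool, called as name(argument=value, ...), one argument or row to a line, values as JSON. send_rows: Moves the arm, as the interface text tells. Its arguments: {"type":"object","properties":{"commands":{"type":"array"},"grip_force":{"type":"number"}},"required":["commands"]}

```bash
ls; mkdir -p pics; python3 - <<'E'
from workcell import arm
import cv2
for n in("top","side"):
    cv2.imwrite(f"pics/{n}0.png",arm.capture(n)[:,:,::-1]); print(n,arm.camera_model(n))
print(arm.read_state())
E
```

```text
pics
top {'fx': 491.75505769409165, 'fy': 491.75505769409165, 'cx': 313.66454880282964, 'cy': 243.29322590718596, 'rvec': array([ 2.16085779, -2.1541599 ,  0.11175317]), 'tvec': array([0.12984806, 0.54663651, 1.0329971 ])}
side {'fx': 475.89902064401053, 'fy': 475.89902064401053, 'cx': 328.5046104188799, 'cy': 240.65191458991242, 'rvec': array([ 2.32013264, -0.30879822,  0.15157982]), 'tvec': array([-0.47181599,  0.24618214,  0.95043467])}
{'t': 0.1, 'qpos': array([ 1.23840199e+00,  1.24432483e-01,  1.65153246e+00, -1.65102047e-05,
        1.36752973e+00, -8.25958968e-02]), 'joint_velocities': array([ 2.64660465e-04, -1.90140715e-03, -3.20447329e-03, -9.28722671e-05,
       -1.14345045e-04, -1.17753536e-03]), 'effort': array([ 1.24545957e-03, -4.24930143e+01, -3.66654253e+01, -4.49409572e-05,
        3.92669201e-03, -3.55888503e-06]), 'ee_pos': array([0.16051268, 0.62922852, 0.19668375]), 'tcp_rot': array([-1.88006775e-04,  1.24573023e-01,  9.92209987e-01, -9.32275891e-04]), 'force': array([-0.16351429, -0.40228812,  0.05946813]), 'wrist_torque': array([-0.01161261, -0.00323169,  0.01350234]), 'finger_gap': 1.0041365975166616}
```

View pics/top0.png

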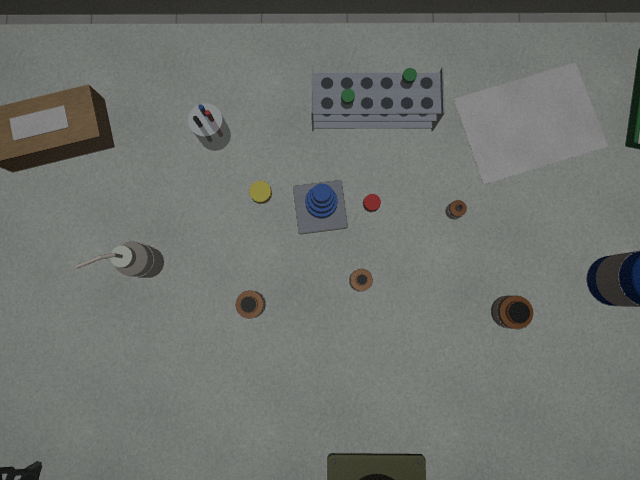

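View pics/side0.png

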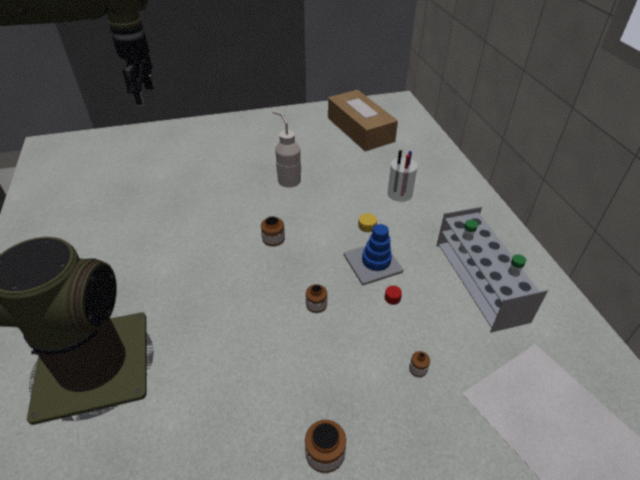

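The pictures show, in the top view, the blue stack on its tray at (321,199). The jars are at (250,304), (361,279), (457,209) and (515,312), and the wash bottle at (130,258).

Things that could be mistaken for a wanted cap:
- yellow cap at (261,191)
- red cap at (372,203)
- large blue cylinder at (620,280)
- green tube stoppers at (348,96) and (410,75)

I choose the blue stack on the tray. Next I measure and check it in a close crop.

```bash
cat > h.py <<'E'
import cv2,numpy as np
from workcell import arm
def ray(n,uv):
    m=arm.camera_model(n);R=cv2.Rodrigues(m["rvec"])[0];C=-R.T@m["tvec"]
    d=R.T@np.array([(uv[0]-m["cx"])/m["fx"],(uv[1]-m["cy"])/m["fy"],1]);return C,d
def onz(n,uv,z):
    C,d=ray(n,uv);return C+d*(z-C[2])/d[2]
def cross(a,b):
    (C,d),(E,e)=ray("top",a),ray("side",b)
    s=np.linalg.lstsq(np.c_[d,-e],E-C,rcond=None)[0];p,q=C+s[0]*d,E+s[1]*e
    return (p+q)/2,np.linalg.norm(p-q)
def blobs(mask,amin=20):
    n,l,st,c=cv2.connectedComponentsWithStats(mask.astype(np.uint8)*255)
    return [(c[i].round(1),st[i]) for i in range(1,n) if st[i][4]>=amin]
E
python3 - <<'E'
from h import *
t=cv2.imread("pics/top0.png");s=cv2.imread("pics/side0.png")
h=cv2.cvtColor(t,cv2.COLOR_BGR2HSV);hs=cv2.cvtColor(s,cv2.COLOR_BGR2HSV)
jars={"70":(515,312,.067),"59":(250,304,.062),"48":(361,279,.057),"37":(457,209,.052)}
sj={"70":(326,437),"59":(272,224),"48":(316,290),"37":(420,356)}
for k,(u,v,z) in jars.items():
    out=[]
    for im,(a,b) in((t,(u,v)),(s,sj[k])):
        c=im[b-25:b+25,a-25:a+25].max(2)<60
        bl=max(blobs(c,6),key=lambda q:-np.hypot(*(q[0]-25)));out.append((bl[0]+[a-25,b-25],bl[1][2:]))
    br=((h[...,0]<20)&(h[...,1]>90))[v-25:v+25,u-25:u+25]
    cb=max(blobs(br|(t[v-25:v+25,u-25:u+25].max(2)<60)),key=lambda q:q[1][4])
    w=cb[1][2:];px=onz("top",(u,v),z-.012)-onz("top",(u+1,v),z-.012)
    print(k,out,"planes",onz("top",out[0][0],z).round(4),onz("side",out[1][0],z).round(4),"tri",cross(out[0][0],out[1][0]),"outer mm",w[:2]*np.linalg.norm(px)*1e3)
print("bottle base approx",onz("top",(137,262),.1))
b=(h[...,0]>100)&(h[...,0]<130)&(h[...,1]>120);print([x for x in blobs(b)])
st=cv2.resize(t[155:245,270:400],None,fx=6,fy=6,interpolation=cv2.INTER_CUBIC)
cv2.imwrite("pics/stack.png",st)
E
```

```text
70 [(array([517.9, 312.1]), array([ 24,  23, 396], dtype=int32)), (array([325.1, 435.8]), array([ 27,  26, 531], dtype=int32))] planes [ 0.4011 -0.2885  0.067 ] [ 0.4023 -0.2901  0.067 ] tri (array([ 0.40182079, -0.28927975,  0.06528153]), np.float64(0.0014497543615710638)) outer mm [86.82743961 68.22155969]
59 [(array([247.9, 304.1]), array([ 15,  15, 181], dtype=int32)), (array([271.4, 220.7]), array([13,  8, 83], dtype=int32))] planes [0.4153 0.2674 0.062 ] [0.4161 0.2655 0.062 ] tri (array([0.41579253, 0.26754817, 0.06025242]), np.float64(0.0010621447971359676)) outer mm [61.03626237 56.82686497]
48 [(array([361.6, 279.1]), array([10, 10, 73], dtype=int32)), (array([315.8, 289.4]), array([10, 11, 71], dtype=int32))] planes [0.4681 0.0306 0.057 ] [0.468  0.0271 0.057 ] tri (array([0.46851649, 0.03020503, 0.05324429]), np.float64(0.0004999909340970422)) outer mm [46.57379557 46.57379557]
37 [(array([459.4, 207.3]), array([ 7,  6, 24], dtype=int32)), (array([421.3, 355.1]), array([ 5,  5, 20], dtype=int32))] planes [ 0.6221 -0.1797  0.052 ] [ 0.6242 -0.1805  0.052 ] tri (array([ 0.62324929, -0.18013294,  0.05154459]), np.float64(0.002185231387320715)) outer mm [45.21457367 38.75534886]
bottle base approx [0.4993971  0.48845509 0.1       ]
[(array([321. , 199.7]), array([305, 184,  32,  33, 725], dtype=int32)), (array([631. , 276.8]), array([619, 252,  21,  52, 794], dtype=int32)), (array([595.4, 280.9]), array([587, 256,  26,  49, 354], dtype=int32))]
```

View pics/stack.png

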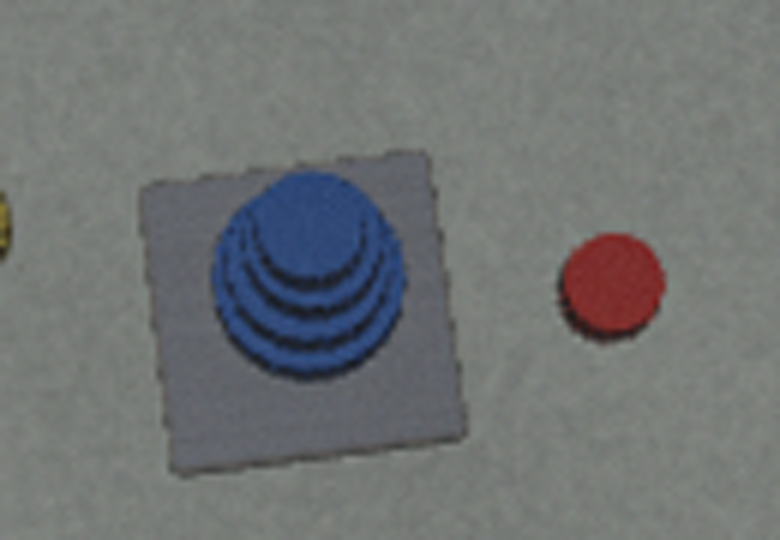

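The crop shows the blue four-cap stack on the tray. The top face is centred near crop (311,223), which is pixel (321.4,191.8), and the lowest cap near crop (309,278). The red look-alike is separate on the right.

```bash
python3 - <<'E'
from h import *
print(onz("top",(321.4,191.8),.116),onz("top",(321.1,201),.038))
s=cv2.imread("pics/side0.png");h=cv2.cvtColor(s,cv2.COLOR_BGR2HSV)
b=(h[...,0]>100)&(h[...,0]<130)&(h[...,1]>120);print([x for x in blobs(b)])
ys=np.where(b[215:280,355:400].any(1))[0]+215
for y in ys[:8]:print(y,np.where(b[y,355:400])[0][[0,-1]]+355)
C,_=ray("side",(0,0));print(C)
r=arm.camera_model("side");P=lambda p:cv2.projectPoints(np.array([p],float),r["rvec"],r["tvec"],np.array([[r["fx"],0,r["cx"]],[0,r["fy"],r["cy"]],[0,0,1]]),None)[0].ravel()
print(P((.6345,.107,.116)))
E
```

```text
[0.6411937  0.11540233 0.116     ] [0.63813936 0.11565325 0.038     ]
[(array([377.5, 248.9]), array([363, 225,  29,  45, 967], dtype=int32))]
225 [375 383]
226 [374 385]
227 [373 386]
228 [373 387]
229 [373 387]
230 [373 387]
231 [373 387]
232 [373 387]
[ 0.30500489 -0.61938737  0.84253982]
[378.43232221 231.63780957]
```

send_rows(
  commands=[
    [[-0.2,0,0,-50,0,0,-7],[-0.2,0,0,-100,0,0,-14.3],[-0.2,0,0,-140,0,0,-14.3],[-0.2,0,0,-140,0,0,-14.3]],
  ],
  grip_force=30,
)

```text
t: 0.5
ee_pos: [0.1615, 0.6321, 0.3466]
tcp_rot: [0.002, 0.0, 1.0, 0.006]
force: [-0.4, -0.7, 0.2]
finger_gap: 0.599
```

send_rows(
  commands=[
    [[-0.2,-48,-52,0,0,0,0],[-0.2,-96,-104,0,0,0,0],[-0.2,-144,-156,0,0,0,0],[-0.2,-192,-208,0,0,0,0],[-0.2,-230,-250,0,0,0,0],[-0.2,-264,-285,0,0,0,0],[-0.2,-298,-322,0,0,0,0],[-0.2,-332,-358,0,0,0,0],[-0.2,-366,-395,0,0,0,0],[-0.2,-400,-431,0,0,0,0]],
  ],
)

```text
t: 1.5
ee_pos: [0.5012, 0.2611, 0.3365]
tcp_rot: [-0.001, 0.0, 1.0, -0.0]
force: [-1.0, 0.3, 0.2]
finger_gap: 0.601
```

send_rows(
  commands=[
    [[-0.2,-30,-32,0,0,0,0],[-0.2,-60,-65,30,0,0,0],[-0.2,-79,-85,70,0,0,0],[-0.2,-79,-85,110,0,0,0],[-0.2,-79,-85,150,0,0,0],[-0.2,-79,-85,170,0,0,0],[-0.2,-79,-85,170,0,0,0]],
  ],
)

```text
t: 2.2
ee_pos: [0.576, 0.1771, 0.1615]
tcp_rot: [-0.005, 0.0, 1.0, -0.001]
force: [-0.5, 0.3, -0.1]
finger_gap: 0.604
```

```bash
python3 - <<'E'
from h import *
s=arm.read_state();print(s["ee_pos"],s["tcp_rot"],s["finger_gap"])
a=arm.capture("side")[:,:,::-1];b=arm.capture("top")[:,:,::-1]
cv2.imwrite("pics/p1.png",np.hstack([cv2.resize(a[120:300,300:460],(400,450)),cv2.resize(b[100:280,240:400],(400,450))]))
E
```

```text
[0.57595345 0.1770772  0.16152812] [-5.17580782e-03  3.16400549e-04  9.99985942e-01 -1.10762946e-03] 0.6041293977749678
```

View pics/p1.png

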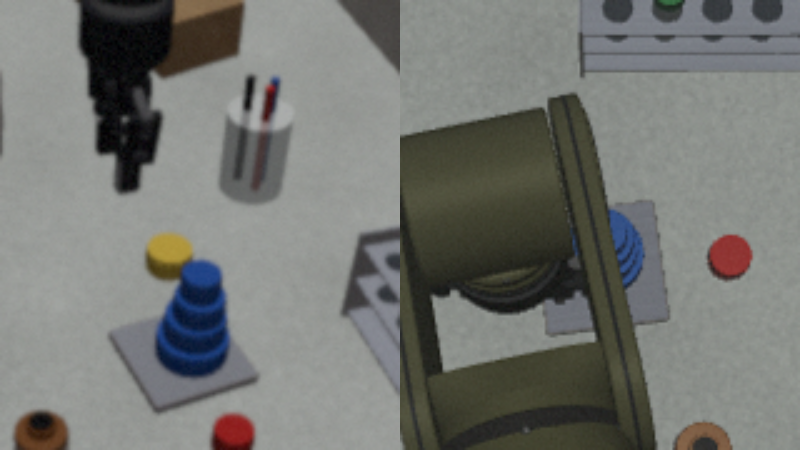

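The picture shows the gripper short of the stack, because the speed cap cut the move. The stack is untouched.

send_rows(
  commands=[
    [[-0.2,-33,-31,0,0,0,0],[-0.2,-65,-61,0,0,0,0],[-0.2,-65,-61,0,0,0,0],[-0.2,-65,-61,0,0,0,0],[-0.2,-65,-61,0,0,0,0]],
  ],
)

```text
t: 2.8
ee_pos: [0.6448, 0.1176, 0.1694]
tcp_rot: [0.001, -0.0, 1.0, 0.0]
force: [-0.4, -0.9, -0.5]
finger_gap: 0.601
```

```bash
python3 - <<'E'
from h import *
s=arm.read_state();print(s["ee_pos"],s["tcp_rot"],s["finger_gap"])
a=arm.capture("side")[:,:,::-1]
cv2.imwrite("pics/p2.png",cv2.resize(a[150:300,300:460],(800,600),interpolation=cv2.INTER_CUBIC)[:600])
E
```

```text
[0.64480679 0.11762934 0.16937859] [ 9.94554100e-04 -1.20741056e-04  9.99999468e-01  2.45456416e-04] 0.600988212920769
```

View pics/p2.png

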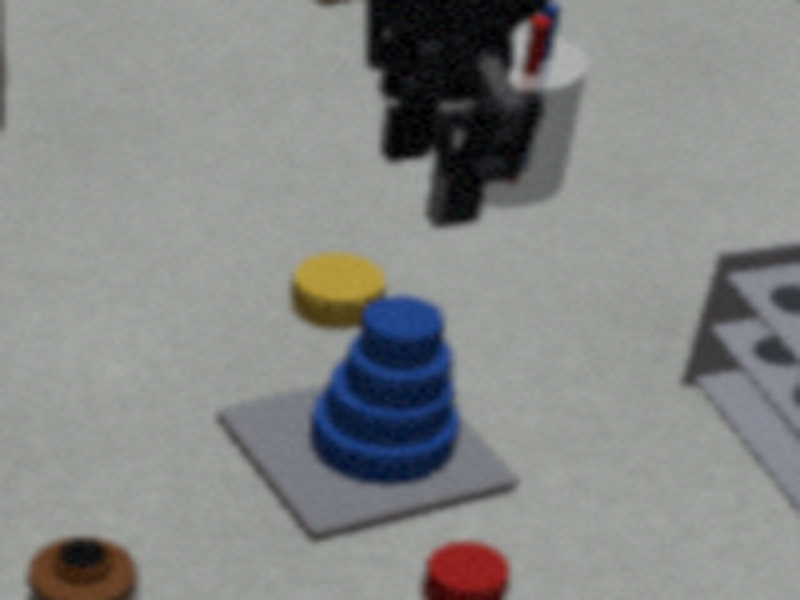

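The gripper stands above the stack, with the far jaw just clear of the pen cup behind. I correct by a few mm and go down.

send_rows(
  commands=[
    [[-0.2,4,-2,0,0,0,0],[-0.2,4,-2,30,0,0,0],[-0.2,4,-2,55,0,0,0],[-0.2,4,-2,70,0,0,0],[-0.2,4,-2,74,0,0,0],[-0.2,4,-2,74,0,0,0],[-0.2,4,-2,74,0,0,0]],
  ],
)

```text
t: 3.55
ee_pos: [0.6414, 0.1152, 0.0954]
tcp_rot: [0.001, 0.0, 1.0, 0.0]
force: [0.1, 0.2, 0.3]
finger_gap: 0.597
```

```bash
python3 - <<'E'
from h import *
s=arm.read_state();print(s["ee_pos"],s["force"],s["finger_gap"])
a=arm.capture("side")[:,:,::-1]
cv2.imwrite("pics/p3.png",cv2.resize(a[180:280,330:440],(770,600),interpolation=cv2.INTER_CUBIC)[:600])
E
```

```text
[0.64140666 0.11522896 0.095399  ] [0.07164755 0.19392961 0.33704538] 0.5974457773734618
```

View pics/p3.png

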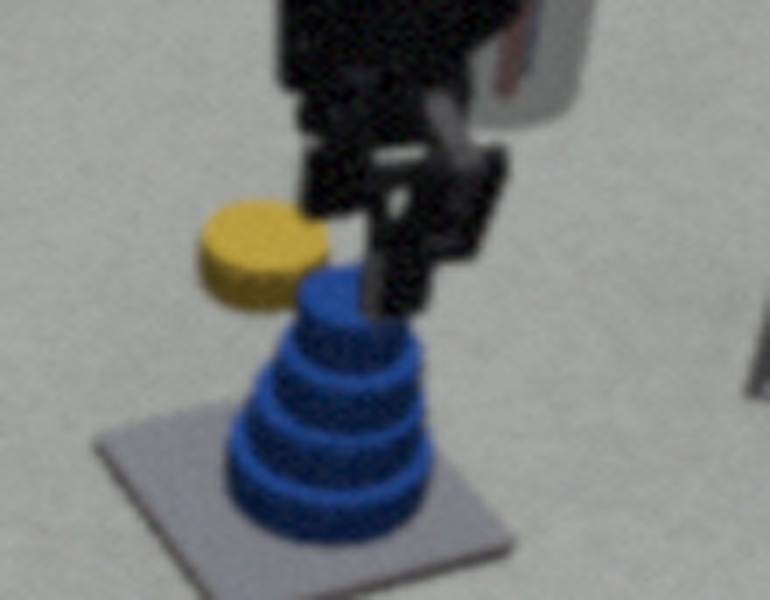

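```bash
python3 - <<'E'
from h import *
r=arm.camera_model("side")
K=np.array([[r["fx"],0,r["cx"]],[0,r["fy"],r["cy"]],[0,0,1]])
for p in [(.641,.0895,.095),(.641,.0895,.103),(.641,.141,.095),(.641,.141,.103),(.641,.1155,.116),(.641,.097,.103),(.641,.1155,.090)]:
    q=cv2.projectPoints(np.array([p]),r["rvec"],r["tvec"],K,None)[0].ravel();print(p,(q-[330,180])*[7,6])
E
```

```text
(0.641, 0.0895, 0.095) [370.72989938 378.27378411]
(0.641, 0.0895, 0.103) [373.0636433  362.96281104]
(0.641, 0.141, 0.095) [317.24427535 289.2248201 ]
(0.641, 0.141, 0.103) [319.23511542 273.96150256]
(0.641, 0.1155, 0.116) [348.99747874 292.12048928]
(0.641, 0.097, 0.103) [365.0026169  349.63452721]
(0.641, 0.1155, 0.09) [341.95564809 342.06984783]
```

```bash
python3 - <<'E'
from h import *
r=arm.camera_model("side")
K=np.array([[r["fx"],0,r["cx"]],[0,r["fy"],r["cy"]],[0,0,1]])
a=arm.capture("side")
m=a.max(2)<50
for y in range(205,240): 
    xs=np.where(m[y,365:405])[0]+365
    print(y,xs.tolist() if len(xs)<14 else (xs[0],xs[-1],len(xs)))
P=lambda p:cv2.projectPoints(np.array([p]),r["rvec"],r["tvec"],K,None)[0].ravel().round(1)
for z in(.095,.105,.115,.125):
    print(z,"near",[P((.641+dx,.115-.0255-t,z)) for dx in(-.011,.011) for t in(0,.012)],"far",[P((.641+dx,.115+.0255+t,z)) for dx in(-.011,.011) for t in(0,.012)])
E
```

```text
205 [374, 375, 376, 377, 378, 379, 380, 381, 382, 391, 392, 393, 400]
206 (np.int64(374), np.int64(401), 14)
207 (np.int64(374), np.int64(401), 20)
208 (np.int64(374), np.int64(401), 28)
209 (np.int64(374), np.int64(401), 28)
210 (np.int64(374), np.int64(400), 27)
211 (np.int64(374), np.int64(400), 25)
212 (np.int64(374), np.int64(400), 23)
213 (np.int64(373), np.int64(399), 23)
214 (np.int64(374), np.int64(399), 23)
215 (np.int64(374), np.int64(399), 20)
216 (np.int64(383), np.int64(398), 16)
217 (np.int64(383), np.int64(398), 16)
218 (np.int64(383), np.int64(398), 16)
219 (np.int64(383), np.int64(397), 15)
220 (np.int64(383), np.int64(397), 15)
221 (np.int64(383), np.int64(397), 15)
222 [384, 385, 386, 387, 388, 389, 390, 391, 392, 393, 394, 395, 396]
223 [384, 385, 386, 387, 388, 389, 390, 391, 392]
224 [384, 385, 386, 387, 388, 389, 390, 391]
225 [384, 385, 386, 387, 388, 389, 390]
226 [383, 384, 385, 386, 387, 388, 389, 390]
227 [384, 385, 386, 387, 388, 389, 390]
228 [384, 385, 386, 387, 388, 389, 390]
229 [383, 384, 385, 386, 387, 388, 389, 390]
230 [384, 385, 386, 387, 388, 3
[... 214 characters left out ...]
)] far [array([370.9, 229.1]), array([369.3, 225.8]), array([379.8, 227.5]), array([378.1, 224.2])]
0.105 near [array([378.8, 240.7]), array([380.6, 244.3]), array([388., 239.]), array([389.9, 242.6])] far [array([371.3, 226. ]), array([369.6, 222.6]), array([380.2, 224.4]), array([378.5, 221.1])]
0.115 near [array([379.2, 237.5]), array([381. , 241.1]), array([388.4, 235.8]), array([390.3, 239.3])] far [array([371.6, 222.7]), array([369.9, 219.4]), array([380.6, 221.1]), array([378.8, 217.8])]
0.125 near [array([379.6, 234.2]), array([381.4, 237.8]), array([388.9, 232.5]), array([390.8, 236.1])] far [array([371.9, 219.5]), array([370.2, 216.1]), array([381. , 217.9]), array([379.2, 214.6])]
```

```bash
python3 - <<'E'
from h import *
b=arm.capture("top")[:,:,::-1]
cv2.imwrite("pics/p4.png",cv2.resize(b[130:250,260:400],(700,600),interpolation=cv2.INTER_CUBIC))
r=arm.camera_model("top")
K=np.array([[r["fx"],0,r["cx"]],[0,r["fy"],r["cy"]],[0,0,1]])
P=lambda p:((cv2.projectPoints(np.array([p]),r["rvec"],r["tvec"],K,None)[0].ravel()-[260,130])*5).round()
for z in(.1,.12,.17,.24):print(z,P((.641,.115,z)),P((.641,.115-.045,z)),P((.641,.115+.045,z)))
E
```

```text
0.1 [308. 318.] [418. 318.] [198. 318.]
0.12 [308. 307.] [420. 307.] [196. 307.]
0.17 [309. 279.] [427. 279.] [191. 279.]
0.24 [310. 233.] [437. 233.] [183. 233.]
```

View pics/p4.png

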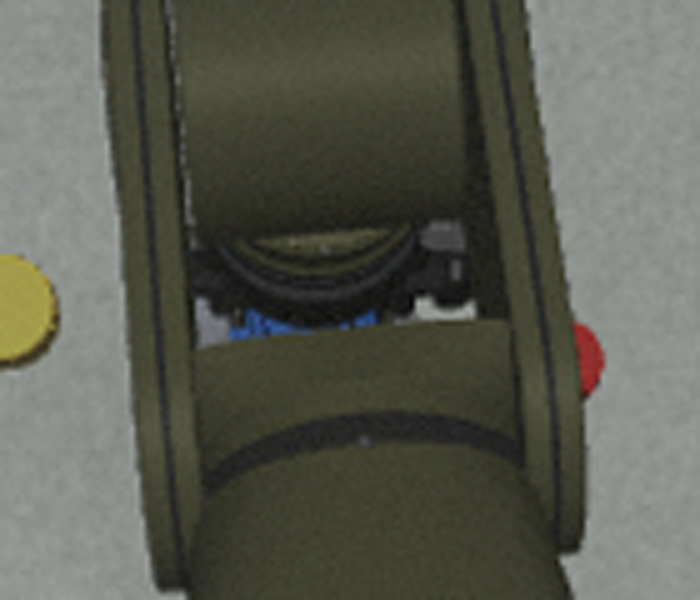

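```bash
python3 - <<'E'
from h import *
r=arm.camera_model("side")
K=np.array([[r["fx"],0,r["cx"]],[0,r["fy"],r["cy"]],[0,0,1]])
P=lambda p:cv2.projectPoints(np.array([p]),r["rvec"],r["tvec"],K,None)[0].ravel().round(1)
s=cv2.imread("pics/side0.png")
m=s.max(2)<45
for y in range(80,110,2): print(y,(np.where(m[y,100:170])[0]+100).tolist())
for z in(.198,.211,.221):
  print(z,P((.1605,.629,z)),[P((.1605+k*.2465*.0425,.629+k*.969*.0425,z)) for k in(-1,1)])
E
```

```text
80 [100, 101, 102, 103, 104, 105, 106, 107, 108, 109, 110, 111, 112, 113, 114, 115, 116, 117, 118, 119, 120, 121, 122, 123, 124, 125, 126, 127, 128, 129, 130, 131, 132, 133, 134, 135, 136, 137, 138, 139, 140, 141, 142, 143, 144, 145, 146, 147, 148, 149, 150, 151, 152, 153, 154, 155, 156, 157, 158, 159, 160, 161, 162, 163, 164, 165, 166, 167, 168, 169]
82 [100, 101, 102, 104, 105, 106, 107, 108, 109, 110, 111, 112, 113, 114, 115, 116, 117, 118, 119, 120, 121, 122, 123, 124, 125, 126, 127, 128, 129, 130, 131, 132, 133, 134, 135, 136, 137, 138, 139, 140, 141, 142, 143, 144, 145, 146, 147, 148, 149, 150, 151, 152, 153, 154, 155, 156, 157, 158, 159, 160, 161, 162, 163, 164, 165, 166, 167, 168, 169]
84 [100, 101, 102, 103, 104, 105, 106, 107, 108, 109, 110, 111, 112, 113, 114, 115, 116, 117, 118, 119, 120, 121, 122, 123, 124, 125, 126, 127, 128, 129, 130, 131, 132, 133, 134, 135, 136, 137, 138, 139, 140, 141, 142, 143, 144, 145, 146, 147, 148, 149, 150, 151, 152, 153, 154, 155, 156, 157, 158, 159, 160, 161, 162, 163, 164, 165, 166, 167, 168, 169]
86 [100, 101, 102, 103, 104, 105, 106, 107,
[... 3593 characters left out ...]
, 133, 134, 135, 138, 141, 143, 144, 145, 146, 147, 148, 149, 150, 151, 152, 153, 154, 155, 156, 157, 158, 159, 160, 161, 162, 163, 164, 165, 166, 167, 168, 169]
108 [100, 101, 102, 103, 104, 105, 106, 107, 108, 109, 110, 111, 112, 113, 114, 115, 116, 117, 118, 119, 120, 121, 122, 123, 124, 125, 126, 127, 128, 129, 130, 131, 132, 133, 135, 136, 137, 138, 139, 140, 141, 142, 143, 144, 145, 146, 147, 148, 149, 150, 151, 152, 153, 154, 155, 156, 158, 160, 161, 162, 163, 164, 165, 166, 167, 168, 169]
0.198 [149.3 112.1] [array([145.2, 120.1]), array([153.1, 104.4])]
0.211 [148.1 107.7] [array([144. , 115.7]), array([152., 100.])]
0.221 [147.2 104.2] [array([143. , 112.2]), array([151.1,  96.6])]
```

send_rows(
  commands=[
    [[-0.2,0,0,-40,0,0,0],[0.5,0,0,-70,0,0,0],[1,0,0,-70,0,0,0],[1,0,0,-70,0,0,0],[1,0,0,-70,0,0,0],[1,0,0,-70,0,0,0],[1,0,0,-70,0,0,0]],
  ],
)

```text
t: 4.4
ee_pos: [0.6397, 0.115, 0.1623]
tcp_rot: [-0.001, 0.0, 1.0, -0.0]
force: [0.4, -0.2, 0.5]
finger_gap: 0.004
```

```bash
python3 - <<'E'
from h import *
r=arm.camera_model("side")
K=np.array([[r["fx"],0,r["cx"]],[0,r["fy"],r["cy"]],[0,0,1]])
P=lambda p:cv2.projectPoints(np.array([p]),r["rvec"],r["tvec"],K,None)[0].ravel().round(1)
st=arm.read_state();e=st["ee_pos"];print(e,st["finger_gap"],P(e),P(e-[0,0,.01]),P(e+[.01,0,0]),P(e+[0,.01,0]))
a=arm.capture("side")[:,:,::-1]
u,v=P(e).astype(int)
m=a.max(2)<50
for y in range(v-30,v+10,2):print(y,(np.where(m[y,u-25:u+35])[0]+u-25).tolist()[::2])
c=cv2.resize(a[v-60:v+60,u-60:u+60],(600,600),interpolation=cv2.INTER_CUBIC);cv2.drawMarker(c,tuple(int(x) for x in (P(e)-[u-60,v-60])*5),(0,0,255))
cv2.imwrite("pics/p5.png",c)
E
```

```text
[0.63971826 0.11497811 0.16227876] 0.004400024678623206 [381.3 213.4] [380.9 216.8] [385.5 212.7] [379.7 210.6]
183 [379, 381, 383, 385, 387, 389, 391, 393, 395, 402]
185 [379, 381, 383, 385, 387, 389, 391, 393, 395, 397, 399, 401, 403]
187 [381, 383, 385, 387, 389, 391, 393, 395, 397, 399, 401]
189 [380, 382, 384, 386, 388, 390, 392, 394, 396, 398]
191 [380, 382, 384, 386, 388, 390, 392, 394, 396]
193 [379, 382, 384, 386, 388]
195 [379, 382, 384, 386, 388]
197 [379, 382, 384, 386, 388]
199 [379, 383, 385, 387]
201 [381, 383, 385, 387]
203 []
205 []
207 []
209 []
211 []
213 []
215 []
217 []
219 []
221 []
```

View pics/p5.png

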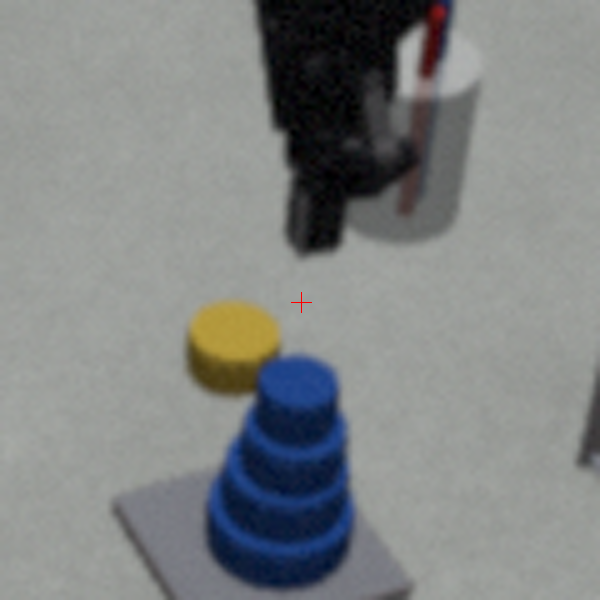

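The picture shows the shut fingertips near zoom pixel (315,248), while the reported TCP (red cross) projects to (301,302). That puts the real tips about 30 mm above the reported TCP. The side and top calibrations agree with each other, so I place the height by the images, going down in stages while watching the force.

send_rows(
  commands=[
    [[-0.2,0,0,0,0,0,0],[-0.2,0,0,0,0,0,0],[-0.2,0,0,15,0,0,0],[-0.2,0,0,40,0,0,0],[-0.2,0,0,65,0,0,0],[-0.2,0,0,78,0,0,0],[-0.2,0,0,86,0,0,0],[-0.2,0,0,90,0,0,0],[-0.2,0,0,90,0,0,0],[-0.2,0,0,90,0,0,0]],
  ],
)

```text
t: 5.45
ee_pos: [0.6414, 0.1151, 0.0751]
tcp_rot: [0.001, 0.0, 1.0, 0.0]
force: [0.9, 0.2, -0.6]
finger_gap: 0.599
```

```bash
python3 - <<'E'
from h import *
s=arm.read_state();print(s["ee_pos"],s["force"],s["finger_gap"])
a=arm.capture("side")[:,:,::-1]
cv2.imwrite("pics/p6.png",cv2.resize(a[180:280,330:440],(770,600),interpolation=cv2.INTER_CUBIC)[:600])
E
```

```text
[0.64137662 0.11508264 0.0750921 ] [ 0.87638353  0.19557448 -0.61173204] 0.5990690843986913
```

View pics/p6.png

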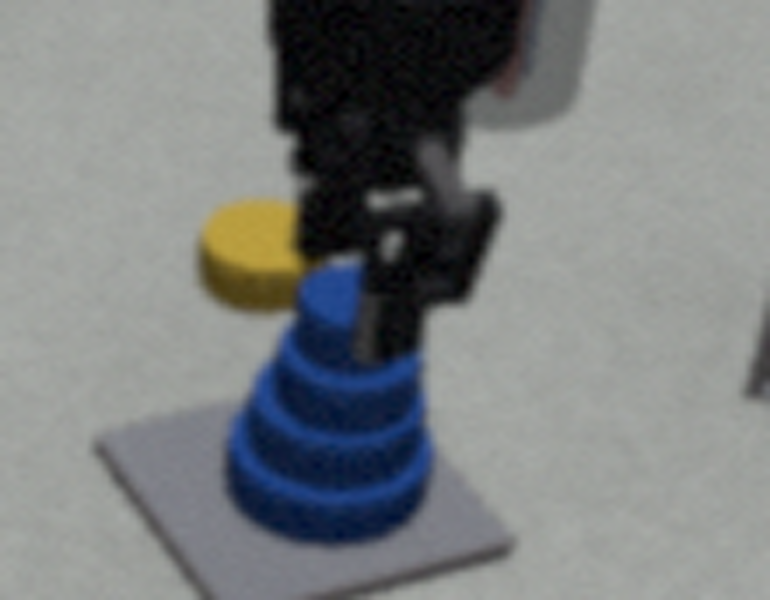

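The near fingertip ends at zoom (385,360), level with the upper part of the narrowest cap, still about 18 mm above its rim. I go 11 mm lower and close.

send_rows(
  commands=[
    [[-0.2,0,0,6,0,0,0],[-0.2,0,0,11,0,0,0],[-0.2,0,0,11,0,0,0],[0.3,0,0,11,0,0,0],[0.5,0,0,11,0,0,0],[0.5,0,0,11,0,0,0],[0.5,0,0,11,0,0,0],[0.5,0,0,11,0,0,0]],
  ],
  grip_force=30,
)

```text
t: 6.3
ee_pos: [0.6405, 0.115, 0.0629]
tcp_rot: [0.0, 0.0, 1.0, 0.0]
force: [0.3, 0.6, -0.8]
finger_gap: 0.427
```

send_rows(
  commands=[
    [[0.5,0,0,-5,0,0,0],[0.5,0,0,-20,0,0,0],[0.5,0,0,-50,0,0,0],[0.5,0,0,-80,0,0,0],[0.5,0,0,-100,0,0,0],[0.5,0,0,-100,0,0,0],[0.5,0,0,-100,0,0,0]],
  ],
)

```text
t: 7.0
ee_pos: [0.6408, 0.1151, 0.1637]
tcp_rot: [0.001, 0.0, 1.0, 0.0]
force: [-0.7, -1.3, -0.8]
finger_gap: 0.428
```

```bash
python3 - <<'E'
from h import *
s=arm.read_state();print(s["ee_pos"],s["force"],s["finger_gap"])
a=arm.capture("side")[:,:,::-1]
cv2.imwrite("pics/p7.png",cv2.resize(a[150:280,320:440],(600,650),interpolation=cv2.INTER_CUBIC)[:600])
E
```

```text
[0.64077366 0.11505038 0.16373808] [-0.71965415 -1.27368825 -0.82030709] 0.4283714361706293
```

View pics/p7.png

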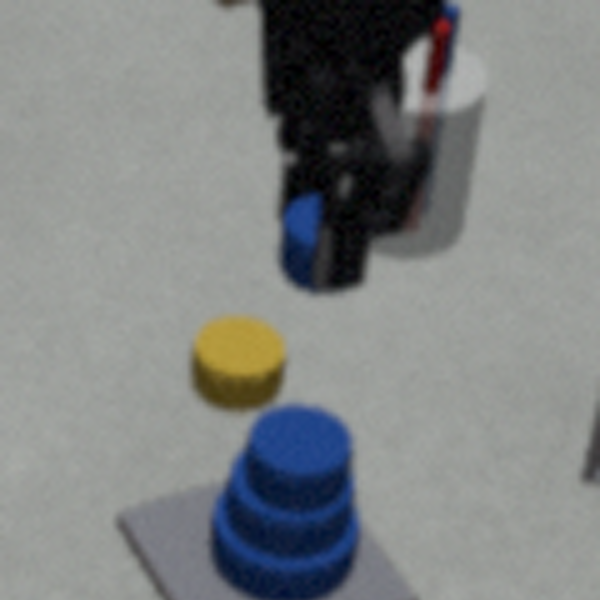

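The narrowest cap is held upright and the three others stayed stacked, the next top face being at zoom (300,440). I carry it to the narrowest jar at (0.623, -0.180).

send_rows(
  commands=[
    [[0.5,2,-30,0,0,0,0],[0.5,4,-65,0,0,0,0],[0.5,6,-105,0,0,0,0],[0.5,9,-145,0,0,0,0],[0.5,11,-185,0,0,0,0],[0.5,14,-225,0,0,0,0],[0.5,16,-265,0,0,0,0],[0.5,18,-295,0,0,0,0],[0.5,18,-295,0,0,0,0],[0.5,18,-295,0,0,0,0]],
  ],
)

```text
t: 8.05
ee_pos: [0.6213, -0.18, 0.1607]
tcp_rot: [-0.002, 0.001, 1.0, 0.001]
force: [0.3, -0.3, -1.4]
finger_gap: 0.425
```

```bash
python3 - <<'E'
from h import *
s=arm.read_state();print(s["ee_pos"],s["tcp_rot"],s["force"],s["finger_gap"])
t=arm.capture("top")[:,:,::-1];cv2.imwrite("pics/t1.png",t)
h=cv2.cvtColor(t,cv2.COLOR_BGR2HSV)
b=(h[...,0]>100)&(h[...,0]<130)&(h[...,1]>120);print([x for x in blobs(b)])
g=cv2.cvtColor(t,cv2.COLOR_BGR2GRAY)
E
```

```text
[ 0.62134481 -0.18003508  0.16071732] [-1.54228160e-03  8.62399047e-04  9.99998083e-01  8.43189981e-04] [ 0.34497728 -0.30110245 -1.36088279] 0.42468981748791645
[(array([321. , 199.8]), array([305, 184,  32,  33, 750], dtype=int32)), (array([481.1, 197.2]), array([477, 195,   8,   7,  38], dtype=int32)), (array([631. , 276.7]), array([619, 252,  21,  52, 791], dtype=int32)), (array([595.4, 280.9]), array([587, 256,  26,  49, 349], dtype=int32))]
```

send_rows(
  commands=[
    [[0.5,-1,0,30,0,0,0],[0.5,-1,0,65,0,0,0],[0.5,-1,0,95,0,0,0],[0.5,-1,0,115,0,0,0],[0.5,-1,0,125,0,0,0],[0.5,-1,0,128,0,0,0],[0.5,-1,0,128,0,0,0],[0.5,-1,0,128,0,0,0]],
  ],
)

```text
t: 8.9
ee_pos: [0.6246, -0.1801, 0.0365]
tcp_rot: [0.001, -0.0, 1.0, -0.0]
force: [-0.3, -0.4, -0.5]
finger_gap: 0.431
```

```bash
python3 - <<'E'
from h import *
s=arm.read_state();print(s["ee_pos"],s["force"],s["finger_gap"])
a=arm.capture("side")[:,:,::-1]
cv2.imwrite("pics/p8.png",cv2.resize(a[300:400,370:490],(720,600),interpolation=cv2.INTER_CUBIC)[:600])
E
```

```text
[ 0.6246479  -0.18006423  0.03653267] [-0.27816835 -0.40521416 -0.47570079] 0.4310182474149987
```

View pics/p8.png

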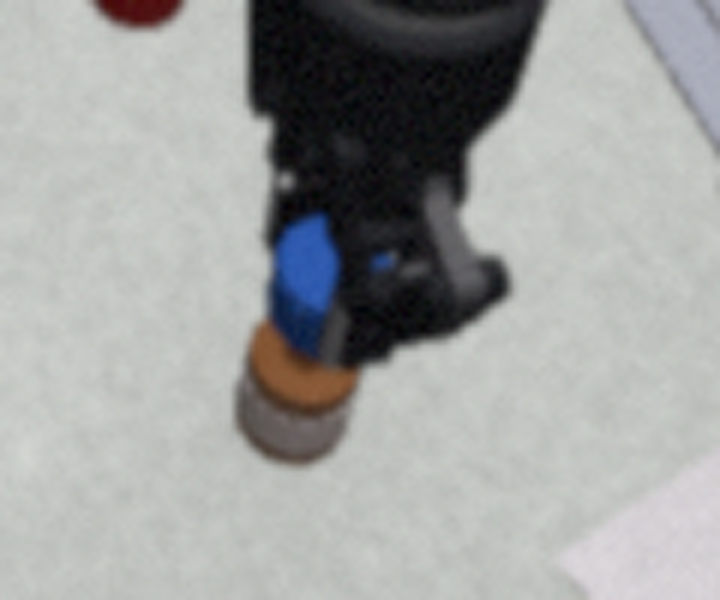

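The cap is poised over the narrowest jar. Its left edge, zoom (273,300), seems a few mm right of the jar's edge line at (250,335), so I quantify the offset.

```bash
cat >> h.py <<'E'
def proj(n,p):
    r=arm.camera_model(n);K=np.array([[r["fx"],0,r["cx"]],[0,r["fy"],r["cy"]],[0,0,1]])
    return cv2.projectPoints(np.atleast_2d(np.array(p,float)),r["rvec"],r["tvec"],K,None)[0].reshape(-1,2)
def circ(n,c,r):
    t=np.linspace(0,2*np.pi,180);return proj(n,np.c_[c[0]+r*np.cos(t),c[1]+r*np.sin(t),0*t+c[2]])
E
python3 - <<'E'
from h import *
a=arm.capture("side")[:,:,::-1];h=cv2.cvtColor(a,cv2.COLOR_BGR2HSV).astype(int)
bl=(h[...,0]>100)&(h[...,0]<130)&(h[...,1]>120);br=(h[...,0]<20)&(h[...,1]>90)
for y in range(334,374,3):
    f=lambda m:(np.where(m[y,400:440])[0]+400)[[0,-1]] if m[y,400:440].any() else None
    print(y,"blue",f(bl),"brown",f(br))
e=arm.read_state()["ee_pos"];print(e)
for nm,c,r in(("shoulder",(.623,-.18,.04),.0185),("rim",(e[0],e[1],.0635),.0185),("top",(e[0],e[1],.0895),.0185)):
    q=circ("side",c,r);print(nm,q.min(0),q.max(0))
p=proj("side",[(.623,-.18,.06),(.633,-.18,.06),(.623,-.17,.06),(.623,-.18,.07)]);print(p[1:]-p[0])
E
```

```text
334 blue None brown None
337 blue [417 424] brown None
340 blue [416 426] brown None
343 blue [416 434] brown None
346 blue [416 426] brown None
349 blue [416 425] brown None
352 blue [416 438] brown None
355 blue [418 434] brown [413 415]
358 blue [421 421] brown [412 418]
361 blue None brown [412 428]
364 blue None brown [413 428]
367 blue None brown [416 425]
370 blue None brown None
373 blue None brown None
[ 0.62458188 -0.18029363  0.03658923]
shoulder [410.12308126 350.27472609] [429.31572642 366.87036256]
rim [412.5894501  343.40093433] [432.13338563 360.09114541]
top [414.4887864  335.56997674] [434.4360107  352.36449523]
[[ 4.81823405 -1.16228999]
 [-2.08751461 -4.32123233]
 [ 0.78726743 -2.94049831]]
```

send_rows(
  commands=[
    [[0.5,3,0,0,0,0,0],[0.5,3,0,6,0,0,0],[0.5,3,0,12,0,0,0],[0.5,3,0,17,0,0,0],[0.5,3,0,20,0,0,0],[0.5,3,0,20,0,0,0],[0.5,3,0,20,0,0,0]],
  ],
)

```text
t: 9.7
ee_pos: [0.6204, -0.18, 0.0146]
tcp_rot: [-0.0, 0.0, 1.0, 0.0]
force: [0.5, 0.2, -0.8]
finger_gap: 0.427
```

Nearly down with no contact force. I release, then withdraw upward and back.

send_rows(
  commands=[
    [[0.1,0,0,1,0,0,0],[-0.1,0,0,1,0,0,0],[-0.2,0,0,1,0,0,0],[-0.2,0,0,1,0,0,0],[-0.2,0,0,-10,0,0,0],[-0.2,0,0,-35,0,0,0],[-0.2,0,0,-70,0,0,0],[-0.2,0,0,-110,0,0,0],[-0.2,0,0,-140,0,0,0],[-0.2,0,0,-140,0,0,0]],
  ],
)

```text
t: 10.7
ee_pos: [0.6241, -0.1814, 0.163]
tcp_rot: [0.006, 0.0, 1.0, -0.002]
force: [-0.2, -0.6, 0.7]
finger_gap: 0.598
```

send_rows(
  commands=[
    [[-0.1,0,40,0,0,0,0],[-0.1,0,80,0,0,0,0],[-0.1,0,120,0,0,0,0],[-0.1,0,150,0,0,0,0],[-0.1,0,150,0,0,0,0]],
  ],
)

```text
t: 11.2
ee_pos: [0.6199, -0.0266, 0.1545]
tcp_rot: [-0.0, -0.002, 1.0, 0.001]
force: [0.2, 0.3, 0.1]
finger_gap: 0.552
```

```bash
python3 - <<'E'
from h import *
s=arm.read_state();print(s["ee_pos"],s["force"],s["finger_gap"])
t=arm.capture("top")[:,:,::-1];a=arm.capture("side")[:,:,::-1]
cv2.imwrite("pics/t2.png",t);cv2.imwrite("pics/s2.png",a)
for n,im in(("top",t),("side",a)):
    h=cv2.cvtColor(im,cv2.COLOR_BGR2HSV);b=(h[...,0]>100)&(h[...,0]<130)&(h[...,1]>120)
    print(n,[(x[0],x[1][:4]) for x in blobs(b)])
for n in("top","side"):
    q=np.r_[circ(n,(.623,-.18,.066),.0185)];print(n,q.min(0),q.max(0))
    q=circ(n,(.623,-.18,.040),.0185);print(n,q.min(0),q.max(0))
E
```

```text
[ 0.61985328 -0.02656442  0.15447484] [0.15164763 0.25398817 0.14371744] 0.552378597951121
top [(array([321.1, 199.8]), array([306, 184,  31,  33], dtype=int32)), (array([631.1, 276.8]), array([620, 252,  20,  52], dtype=int32)), (array([595.4, 281. ]), array([587, 256,  26,  49], dtype=int32))]
side [(array([377.3, 251.3]), array([363, 232,  29,  38], dtype=int32)), (array([421. , 355.3]), array([412, 344,  19,  23], dtype=int32))]
top [452.62511953 197.00649203] [470.24387683 214.29248369]
top [449.37423865 199.49909892] [466.56280247 216.37387935]
side [411.93972536 342.71585232] [431.52115553 359.42013411]
side [410.12308126 350.27472609] [429.31572642 366.87036256]
```

The side view gives the narrowest cap at columns 412–431, rows 344–367. A seated cap predicts columns 411–431, rows 343–367, so it is seated. Next is the narrow cap, with rim at z 0.064.

send_rows(
  commands=[
    [[-0.5,-5,40,0,0,0,0],[-0.5,-10,80,0,0,0,0],[-0.5,-15,115,0,0,0,0],[-0.5,-20,135,0,0,0,0],[-0.5,-20,142,0,0,0,0],[-0.5,-20,142,0,0,0,0],[-0.5,-20,142,0,0,0,0]],
  ],
)

```text
t: 12.0
ee_pos: [0.6404, 0.1105, 0.1546]
tcp_rot: [-0.0, 0.001, 1.0, -0.0]
force: [-0.2, 0.4, 0.5]
finger_gap: 0.749
```

```bash
python3 - <<'E'
from h import *
s=arm.read_state();print(s["ee_pos"],s["finger_gap"])
a=cv2.imread("pics/s2.png");h=cv2.cvtColor(a,cv2.COLOR_BGR2HSV);b=(h[...,0]>100)&(h[...,0]<130)&(h[...,1]>120)
for y in range(231,272,2):print(y,(np.where(b[y,355:400])[0]+355)[[0,-1]] if b[y,355:400].any() else 0, end="; ")
for c,r in(((.64,.1155,.09),.024),((.64,.1155,.064),.0295),((.64,.1155,.038),.035)):
  q=circ("side",c,r);print(q.min(0),q.max(0))
t=cv2.imread("pics/t2.png");h=cv2.cvtColor(t,cv2.COLOR_BGR2HSV);b=(h[...,0]>100)&(h[...,0]<130)&(h[...,1]>120)
for y in range(183,219,3):print(y,(np.where(b[y,300:345])[0]+300)[[0,-1]] if b[y,300:345].any() else 0, end="; ")
for c,r in(((.64,.1155,.09),.024),((.64,.1155,.064),.0295),((.64,.1155,.038),.035)):
  q=circ("top",c,r);print(q.min(0),q.max(0))
E
```

```text
[0.64044961 0.11048193 0.1546377 ] 0.749352684838752
231 [398 398]; 233 [373 398]; 235 [371 388]; 237 [370 389]; 239 [370 388]; 241 [368 390]; 243 [367 389]; 245 [366 389]; 247 [366 389]; 249 [364 389]; 251 [363 389]; 253 [363 390]; 255 [363 391]; 257 [363 390]; 259 [363 390]; 261 [363 389]; 263 [364 389]; 265 [365 387]; 267 [368 385]; 269 [372 382]; 271 0; [368.02998516 230.0499536 ] [388.87459343 244.35030955]
[364.88608483 236.51022332] [390.09283913 254.1135221 ]
[361.84297906 242.72558695] [391.27290771 263.62951186]
183 0; 186 [315 329]; 189 [311 331]; 192 [308 334]; 195 [307 335]; 198 [306 336]; 201 [306 336]; 204 [306 336]; 207 [307 335]; 210 [308 334]; 213 [311 330]; 216 [315 324]; [309.69389461 183.74478606] [332.88768091 206.52490246]
[307.33093304 184.07526449] [335.13447293 211.39961802]
[305.08231449 184.38945302] [337.27297012 216.04372961]
```

send_rows(
  commands=[
    [[-0.5,0,5,20,0,0,0],[-0.5,0,5,50,0,0,0],[-0.5,0,5,80,0,0,0],[-0.5,0,5,100,0,0,0],[-0.5,0,5,112,0,0,0],[-0.5,0,5,117,0,0,0],[-0.5,0,5,119,0,0,0],[-0.5,0,5,119,0,0,0]],
  ],
)

```text
t: 12.8
ee_pos: [0.6414, 0.1168, 0.0369]
tcp_rot: [0.001, 0.0, 1.0, 0.0]
force: [-0.1, -0.3, -0.1]
finger_gap: 0.749
```

send_rows(
  commands=[
    [[0,0,0,0,0,0,0],[0.3,0,0,0,0,0,0],[0.3,0,0,0,0,0,0],[0.3,0,0,0,0,0,0],[0.3,0,0,0,0,0,0]],
  ],
)

```text
t: 13.3
ee_pos: [0.6418, 0.1172, 0.0376]
tcp_rot: [0.001, 0.0, 1.0, 0.0]
force: [-0.3, -0.4, 5.8]
finger_gap: 0.543
```

send_rows(
  commands=[
    [[0.3,0,0,-5,0,0,0],[0.3,0,0,-20,0,0,0],[0.3,0,0,-50,0,0,0],[0.3,0,0,-90,0,0,0],[0.3,0,0,-125,0,0,0],[0.3,0,0,-125,0,0,0],[0.3,0,0,-125,0,0,0]],
  ],
)

```text
t: 14.0
ee_pos: [0.6411, 0.1172, 0.1628]
tcp_rot: [0.001, 0.0, 1.0, 0.0]
force: [-0.6, -0.3, -1.5]
finger_gap: 0.546
```

```bash
python3 - <<'E'
from h import *
s=arm.read_state();print(s["ee_pos"],s["force"],s["finger_gap"])
a=arm.capture("side")[:,:,::-1]
cv2.imwrite("pics/p9.png",cv2.resize(a[150:280,320:440],(550,596),interpolation=cv2.INTER_CUBIC)[:600])
E
```

```text
[0.64114464 0.1171524  0.16284041] [-0.58501101 -0.29860626 -1.50575927] 0.5464350509444161
```

View pics/p9.png

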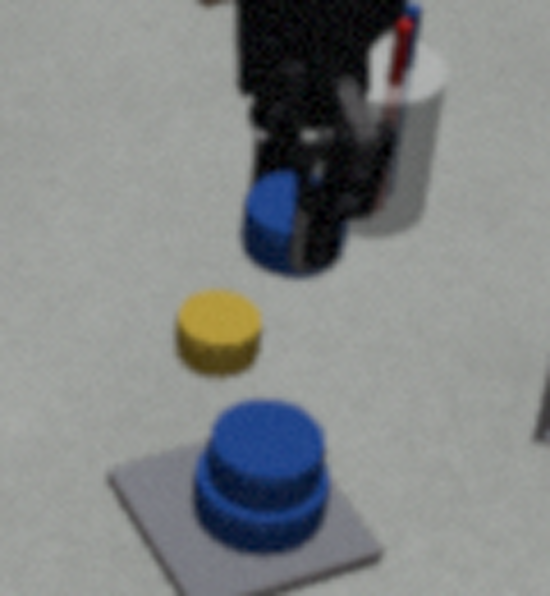

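The narrow cap is held upright and the two wider caps are still stacked. On to the narrow jar at (0.468, 0.030).

send_rows(
  commands=[
    [[0.3,20,-10,0,0,0,0],[0.3,50,-25,0,0,0,0],[0.3,80,-40,0,0,0,0],[0.3,110,-55,0,0,0,0],[0.3,140,-70,0,0,0,0],[0.3,160,-80,0,0,0,0],[0.3,173,-87,0,0,0,0],[0.3,173,-87,0,0,0,0],[0.3,173,-87,0,0,0,0],[0.3,173,-87,0,0,0,0]],
  ],
)

```text
t: 15.05
ee_pos: [0.4676, 0.0303, 0.1601]
tcp_rot: [-0.001, -0.0, 1.0, 0.0]
force: [0.5, 0.7, -0.6]
finger_gap: 0.546
```

send_rows(
  commands=[
    [[0.3,0,0,20,0,0,0],[0.3,0,0,50,0,0,0],[0.3,0,0,80,0,0,0],[0.3,0,0,105,0,0,0],[0.3,0,0,117,0,0,0],[0.3,0,0,122,0,0,0],[0.3,0,0,122,0,0,0],[0.3,0,0,122,0,0,0]],
  ],
)

```text
t: 15.85
ee_pos: [0.4687, 0.0301, 0.0402]
tcp_rot: [0.001, 0.0, 1.0, -0.0]
force: [-0.3, -0.8, 0.4]
finger_gap: 0.547
```

```bash
cat >> h.py <<'E'
def align(jar,zs,r,u0,u1,off,step=3):
    """side view: edges of the jar's brown shoulder and the held cap, seen and predicted"""
    e=arm.read_state()["ee_pos"];print(e,arm.read_state()["finger_gap"])
    a=arm.capture("side")[:,:,::-1];h=cv2.cvtColor(a,cv2.COLOR_BGR2HSV).astype(int)
    bl=(h[...,0]>100)&(h[...,0]<130)&(h[...,1]>120);br=(h[...,0]<20)&(h[...,1]>90)
    P={}
    for nm,c in(("shoulder",(*jar,zs)),("rim",(e[0],e[1],e[2]+off)),("top",(e[0],e[1],e[2]+off+.026))):
        P[nm]=circ("side",c,r);print(nm,P[nm].min(0).round(1),P[nm].max(0).round(1))
    for y in range(int(P["top"].min(0)[1])-3,int(P["shoulder"].max(0)[1])+6,step):
        f=lambda m:(np.where(m[y,u0:u1])[0]+u0)[[0,-1]].tolist() if m[y,u0:u1].any() else None
        print(y,"blue",f(bl),"brown",f(br))
    return a
E
python3 -c "
from h import *
align((.4683,.030),.045,.024,295,340,.0264)"
```

```text
[0.46874907 0.03006009 0.04015065] 0.5470715025159167
shoulder [304.6 283.6] [326.7 300.6]
rim [304.6 277. ] [327.  294.1]
top [304.3 268.9] [327.1 286. ]
265 blue [316, 316] brown None
268 blue None brown None
271 blue [309, 311] brown None
274 blue [308, 313] brown None
277 blue [306, 315] brown None
280 blue [306, 314] brown None
283 blue [306, 314] brown None
286 blue [307, 326] brown None
289 blue [308, 313] brown None
292 blue [312, 313] brown [306, 326]
295 blue None brown [306, 326]
298 blue None brown [307, 325]
301 blue None brown [310, 323]
304 blue None brown None
```

send_rows(
  commands=[
    [[0.3,0,0,8,0,0,0],[0.3,0,0,15,0,0,0],[0.3,0,0,19,0,0,0],[0.3,0,0,20,0,0,0],[0.3,0,0,20,0,0,0]],
  ],
)

```text
t: 16.4
ee_pos: [0.4675, 0.0301, 0.0187]
tcp_rot: [-0.0, 0.0, 1.0, 0.0]
force: [0.2, 0.6, 0.0]
finger_gap: 0.55
```

send_rows(
  commands=[
    [[-0.2,0,0,0,0,0,0],[-0.4,0,0,0,0,0,0],[-0.4,0,0,0,0,0,0],[-0.4,0,0,0,0,0,0],[-0.4,0,0,-10,0,0,0],[-0.4,0,0,-35,0,0,0],[-0.4,0,0,-70,0,0,0],[-0.4,0,0,-110,0,0,0],[-0.4,0,0,-140,0,0,0],[-0.4,0,0,-140,0,0,0]],
  ],
)

```text
t: 17.4
ee_pos: [0.4712, 0.0299, 0.1656]
tcp_rot: [0.006, 0.0, 1.0, -0.0]
force: [0.6, 0.7, -0.3]
finger_gap: 0.704
```

send_rows(
  commands=[
    [[-0.8,-20,10,0,0,0,0],[-0.8,-50,25,0,0,0,0],[-0.8,-85,42,0,0,0,0],[-0.8,-120,60,0,0,0,0],[-0.8,-150,75,0,0,0,0],[-0.8,-165,82,0,0,0,0],[-0.8,-173,87,0,0,0,0],[-0.8,-173,87,0,0,0,0],[-0.8,-173,87,0,0,0,0]],
  ],
)

```text
t: 18.3
ee_pos: [0.6397, 0.1167, 0.1584]
tcp_rot: [-0.001, 0.0, 1.0, -0.0]
force: [0.4, -0.2, -0.7]
finger_gap: 0.902
```

```bash
python3 - <<'E'
from h import *
s=arm.read_state();print(s["ee_pos"],s["finger_gap"])
a=arm.capture("side")[:,:,::-1];h=cv2.cvtColor(a,cv2.COLOR_BGR2HSV);b=(h[...,0]>100)&(h[...,0]<130)&(h[...,1]>120)
print([(x[0],x[1][:4]) for x in blobs(b)])
for z in(.071,.045):q=circ("side",(.4695,.030,z),.024);print(q.min(0),q.max(0))
for y in range(238,272,3):print(y,(np.where(b[y,355:400])[0]+355)[[0,-1]] if b[y,355:400].any() else 0, end="; ")
for c,r in(((.64,.1155,.064),.0295),((.64,.1155,.038),.035)):
  q=circ("side",c,r);print(q.min(0),q.max(0))
E
```

```text
[0.63970325 0.11673958 0.15843866] 0.9024251815632565
[(array([376.8, 253.7]), array([363, 238,  29,  32], dtype=int32)), (array([315.9, 288.4]), array([306, 277,  21,  24], dtype=int32)), (array([420.9, 355.3]), array([412, 344,  19,  23], dtype=int32))]
[304.88110198 275.61891496] [327.34704465 292.65003337]
[305.11812469 283.50095812] [327.19317468 300.49896876]
238 [372 381]; 241 [368 387]; 244 [367 389]; 247 [366 389]; 250 [363 389]; 253 [363 390]; 256 [363 390]; 259 [363 390]; 262 [364 389]; 265 [366 388]; 268 [370 384]; 271 0; [364.88608483 236.51022332] [390.09283913 254.1135221 ]
[361.84297906 242.72558695] [391.27290771 263.62951186]
```

Narrow cap seated: columns 306–327, rows 277–301, as predicted. Next is the wide cap, with rim at 0.038.

send_rows(
  commands=[
    [[-0.8,-1,0,30,0,0,0],[-0.8,-1,0,65,0,0,0],[-0.8,-1,0,100,0,0,0],[-0.8,-1,0,125,0,0,0],[-0.8,-1,0,140,0,0,0],[-0.8,-1,0,145,0,0,0],[-0.8,-1,0,147,0,0,0],[-0.8,-1,0,147,0,0,0]],
  ],
)

```text
t: 19.15
ee_pos: [0.6426, 0.117, 0.0134]
tcp_rot: [0.001, 0.0, 1.0, 0.0]
force: [-0.7, -0.7, -0.5]
finger_gap: 0.905
```

send_rows(
  commands=[
    [[-0.4,0,0,0,0,0,0],[-0.2,0,0,0,0,0,0],[0,0,0,0,0,0,0],[0,0,0,0,0,0,0],[0,0,0,0,0,0,0]],
  ],
)

```text
t: 19.65
ee_pos: [0.643, 0.1172, 0.014]
tcp_rot: [0.002, 0.0, 1.0, 0.0]
force: [0.5, -0.8, 5.6]
finger_gap: 0.676
```

send_rows(
  commands=[
    [[0,0,0,-5,0,0,0],[0,0,0,-20,0,0,0],[0,0,0,-50,0,0,0],[0,0,0,-90,0,0,0],[0,0,0,-130,0,0,0],[0,0,0,-150,0,0,0],[0,0,0,-150,0,0,0]],
  ],
)

```text
t: 20.35
ee_pos: [0.6443, 0.1173, 0.1679]
tcp_rot: [0.005, 0.0, 1.0, 0.0]
force: [0.4, 1.1, 0.5]
finger_gap: 0.672
```

```bash
python3 - <<'E'
from h import *
s=arm.read_state();print(s["ee_pos"],s["force"],s["finger_gap"])
a=arm.capture("side")[:,:,::-1]
cv2.imwrite("pics/p10.png",cv2.resize(a[150:280,320:440],(550,596),interpolation=cv2.INTER_CUBIC)[:600])
E
```

```text
[0.6442538  0.11732974 0.16789558] [0.35112008 1.09222536 0.45042464] 0.6722628494624588
```

View pics/p10.png

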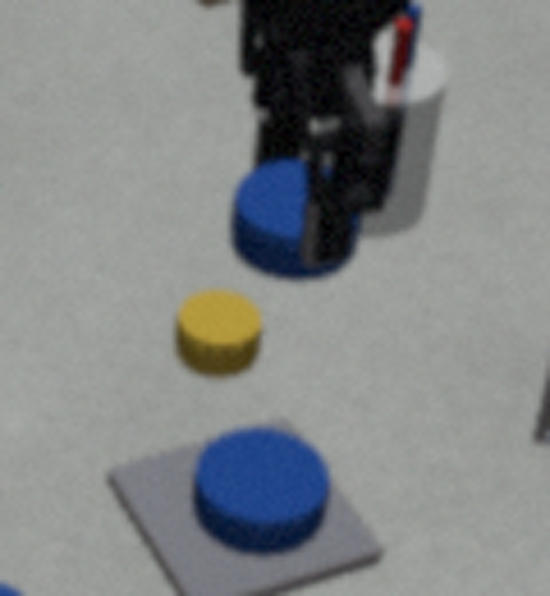

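The wide cap is held upright and the widest alone remains on the tray. On to the wide jar at (0.416, 0.267).

send_rows(
  commands=[
    [[0,25,15,0,0,0,0],[0,55,37,0,0,0,0],[0,85,57,0,0,0,0],[0,115,77,0,0,0,0],[0,145,97,0,0,0,0],[0,175,117,0,0,0,0],[0,205,137,0,0,0,0],[0,225,150,0,0,0,0],[0,225,150,0,0,0,0],[0,225,150,0,0,0,0]],
  ],
)

```text
t: 21.4
ee_pos: [0.4156, 0.2666, 0.16]
tcp_rot: [-0.001, -0.0, 1.0, -0.001]
force: [0.6, 0.3, -0.6]
finger_gap: 0.674
```

send_rows(
  commands=[
    [[0,0,0,20,0,0,0],[0,0,0,50,0,0,0],[0,0,0,80,0,0,0],[0,0,0,105,0,0,0],[0,0,0,117,0,0,0],[0,0,0,120,0,0,0],[0,0,0,120,0,0,0],[0,0,0,120,0,0,0]],
  ],
)

```text
t: 22.2
ee_pos: [0.4178, 0.2675, 0.0433]
tcp_rot: [0.001, 0.0, 1.0, 0.001]
force: [-0.3, 0.5, -0.3]
finger_gap: 0.673
```

```bash
python3 -c "
from h import *
align((.4156,.267),.050,.0295,245,300,.024)"
```

```text
[0.41784789 0.26746706 0.04329235] 0.6728221946718159
shoulder [259.5 216.2] [283.3 232. ]
rim [259.8 210.7] [283.8 226.5]
top [258.9 202.7] [283.3 218.4]
199 blue None brown None
202 blue None brown None
205 blue [265, 268] brown None
208 blue [261, 281] brown None
211 blue [260, 282] brown None
214 blue [260, 282] brown [272, 272]
217 blue [260, 282] brown None
220 blue [261, 281] brown None
223 blue [263, 278] brown [282, 282]
226 blue None brown [261, 282]
229 blue None brown [262, 282]
232 blue None brown [264, 281]
235 blue None brown [269, 273]
```

send_rows(
  commands=[
    [[0,0,0,6,0,0,0],[0,0,0,11,0,0,0],[0,0,0,15,0,0,0],[0,0,0,16,0,0,0],[0,0,0,16,0,0,0]],
  ],
)

```text
t: 22.75
ee_pos: [0.4164, 0.2671, 0.026]
tcp_rot: [-0.0, 0.0, 1.0, -0.0]
force: [-1.6, -1.0, 2.6]
finger_gap: 0.671
```

send_rows(
  commands=[
    [[-0.4,0,0,0,0,0,0],[-0.7,0,0,0,0,0,0],[-0.7,0,0,0,0,0,0],[-0.7,0,0,0,0,0,0],[-0.7,0,0,-10,0,0,0],[-0.7,0,0,-35,0,0,0],[-0.7,0,0,-70,0,0,0],[-0.7,0,0,-110,0,0,0],[-0.7,0,0,-135,0,0,0],[-0.7,0,0,-135,0,0,0]],
  ],
)

```text
t: 23.75
ee_pos: [0.4194, 0.2686, 0.1669]
tcp_rot: [0.005, 0.0, 1.0, 0.002]
force: [0.1, -0.2, 0.5]
finger_gap: 0.849
```

send_rows(
  commands=[
    [[-1,-25,-15,0,0,0,0],[-1,-55,-37,0,0,0,0],[-1,-85,-57,0,0,0,0],[-1,-115,-77,0,0,0,0],[-1,-145,-97,0,0,0,0],[-1,-175,-117,0,0,0,0],[-1,-205,-137,0,0,0,0],[-1,-222,-150,0,0,0,0],[-1,-222,-150,0,0,0,0],[-1,-222,-150,0,0,0,0]],
  ],
)

```text
t: 24.75
ee_pos: [0.6377, 0.1169, 0.1596]
tcp_rot: [-0.001, 0.0, 1.0, 0.0]
force: [-0.1, 0.1, -0.7]
finger_gap: 1.001
```

```bash
python3 - <<'E'
from h import *
s=arm.read_state();print(s["ee_pos"],s["finger_gap"])
a=arm.capture("side")[:,:,::-1];h=cv2.cvtColor(a,cv2.COLOR_BGR2HSV);b=(h[...,0]>100)&(h[...,0]<130)&(h[...,1]>120)
print([(x[0],x[1][:4]) for x in blobs(b)])
for z in(.076,.05):q=circ("side",(.4156,.267,z),.0295);print(q.min(0),q.max(0))
for z in(.038,.012):q=circ("side",(.64,.1155,z),.035);print(q.min(0),q.max(0))
E
```

```text
[0.63772465 0.11692202 0.15962895] 1.0006651166100207
[(array([271. , 220.3]), array([260, 210,  23,  22], dtype=int32)), (array([376.4, 256.5]), array([363, 244,  28,  26], dtype=int32)), (array([315.9, 288.4]), array([306, 277,  21,  24], dtype=int32)), (array([420.9, 355.2]), array([412, 344,  19,  23], dtype=int32))]
[258.59170412 208.30587001] [282.77501667 224.07655345]
[259.50391129 216.18841395] [283.31702197 232.00324399]
[361.84297906 242.72558695] [391.27290771 263.62951186]
[361.16625652 250.27666134] [390.13384585 271.1849774 ]
```

Wide cap seated: rows 210–232, as predicted. Last is the widest cap, with rim at 0.012. The gripper opens to 85 mm, so I centre carefully.

send_rows(
  commands=[
    [[-1,-3,-1,30,0,0,0],[-1,-3,-1,65,0,0,0],[-1,-3,-1,100,0,0,0],[-1,-3,-1,125,0,0,0],[-1,-3,-1,140,0,0,0],[-1,-3,-1,145,0,0,0],[-1,-3,-1,145,0,0,0],[-1,-3,-1,145,0,0,0]],
  ],
)

```text
t: 25.6
ee_pos: [0.6427, 0.1164, 0.0177]
tcp_rot: [0.001, -0.0, 1.0, 0.0]
force: [1.5, 0.6, -0.3]
finger_gap: 1.003
```

send_rows(
  commands=[
    [[-1,0,0,10,0,0,0],[-1,0,0,18,0,0,0],[-1,0,0,23,0,0,0],[-1,0,0,23,0,0,0],[-1,0,0,23,0,0,0]],
  ],
)

```text
t: 26.1
ee_pos: [0.6413, 0.1159, -0.0075]
tcp_rot: [-0.0, 0.0, 1.0, -0.0]
force: [-0.2, 0.5, 0.4]
finger_gap: 1.002
```

```bash
python3 - <<'E'
from h import *
s=arm.read_state();print(s["ee_pos"],s["force"],s["finger_gap"])
a=arm.capture("side")[:,:,::-1]
cv2.imwrite("pics/p11.png",cv2.resize(a[190:290,320:440],(720,600),interpolation=cv2.INTER_CUBIC)[:600])
E
```

```text
[ 0.64132672  0.1159431  -0.00754472] [-0.15612491  0.45759581  0.35855927] 1.0019762562076004
```

View pics/p11.png

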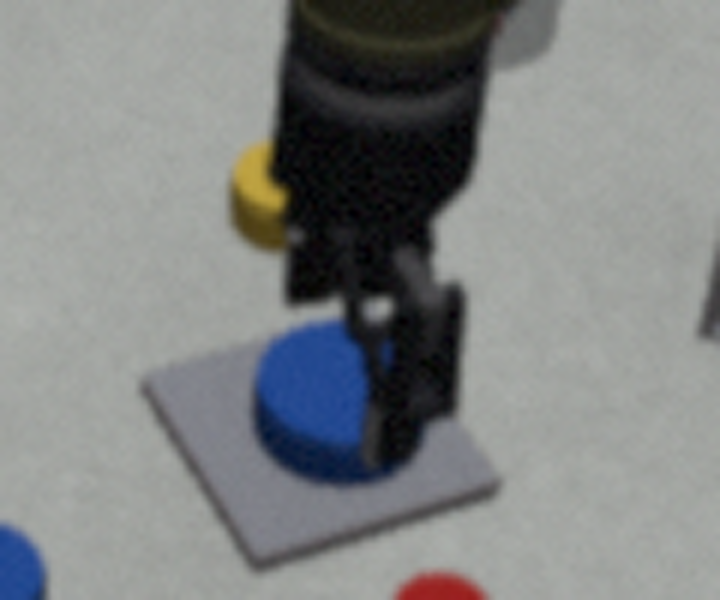

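The fingers straddle the widest cap, with the near tip at zoom (385,465) overlapping its side wall. I close, lift and carry.

send_rows(
  commands=[
    [[-0.7,0,0,0,0,0,0],[-0.4,0,0,0,0,0,0],[-0.2,0,0,0,0,0,0],[-0.2,0,0,0,0,0,0],[-0.2,0,0,0,0,0,0]],
  ],
  grip_force=35,
)

```text
t: 26.65
ee_pos: [0.6424, 0.1161, -0.0061]
tcp_rot: [0.001, 0.0, 1.0, 0.0]
force: [-0.4, -0.5, 5.5]
finger_gap: 0.795
```

send_rows(
  commands=[
    [[-0.2,0,0,-5,0,0,0],[-0.2,0,0,-20,0,0,0],[-0.2,0,0,-50,0,0,0],[-0.2,0,0,-90,0,0,0],[-0.2,0,0,-130,0,0,0],[-0.2,0,0,-165,0,0,0],[-0.2,0,0,-165,0,0,0],[-0.2,0,0,-165,0,0,0]],
  ],
)

```text
t: 27.45
ee_pos: [0.642, 0.1161, 0.1597]
tcp_rot: [0.001, 0.0, 1.0, 0.0]
force: [-0.1, -1.3, -0.9]
finger_gap: 0.788
```

```bash
python3 - <<'E'
from h import *
s=arm.read_state();e=s["ee_pos"];print(e,s["force"],s["finger_gap"])
a=arm.capture("side")[:,:,::-1];h=cv2.cvtColor(a,cv2.COLOR_BGR2HSV);b=(h[...,0]>100)&(h[...,0]<130)&(h[...,1]>120)
print([(x[0],x[1][:4]) for x in blobs(b)])
for z in(.046,.020):q=circ("side",(e[0],e[1],e[2]+z),.035);print(q.min(0),q.max(0))
E
```

```text
[0.64202886 0.11609833 0.15969956] [-0.07274204 -1.26930055 -0.92504227] 0.7882441850106995
[(array([379.9, 202.9]), array([368, 185,  32,  33], dtype=int32)), (array([271. , 220.4]), array([260, 210,  23,  22], dtype=int32)), (array([315.9, 288.4]), array([306, 277,  21,  24], dtype=int32)), (array([420.9, 355.3]), array([412, 344,  19,  23], dtype=int32))]
[367.58884427 187.45448365] [400.37812321 207.97606297]
[366.73726986 196.76277388] [398.95255915 217.38353618]
```

send_rows(
  commands=[
    [[-0.2,12,-20,0,0,0,0],[-0.2,30,-50,0,0,0,0],[-0.2,50,-85,0,0,0,0],[-0.2,70,-120,0,0,0,0],[-0.2,90,-155,0,0,0,0],[-0.2,110,-190,0,0,0,0],[-0.2,130,-222,0,0,0,0],[-0.2,145,-250,0,0,0,0],[-0.2,150,-260,0,0,0,0],[-0.2,150,-260,0,0,0,0]],
  ],
)

```text
t: 28.5
ee_pos: [0.4901, -0.1444, 0.1561]
tcp_rot: [-0.001, 0.001, 1.0, 0.001]
force: [0.0, 0.2, -0.7]
finger_gap: 0.788
```

send_rows(
  commands=[
    [[-0.2,12,-20,0,0,0,0],[-0.2,30,-50,0,0,0,0],[-0.2,50,-85,0,0,0,0],[-0.2,70,-120,0,0,0,0],[-0.2,82,-138,0,0,0,0],[-0.2,88,-146,0,0,0,0],[-0.2,88,-146,0,0,0,0],[-0.2,88,-146,0,0,0,0]],
  ],
)

```text
t: 29.3
ee_pos: [0.4041, -0.2888, 0.1575]
tcp_rot: [-0.0, -0.0, 1.0, 0.001]
force: [0.1, -0.1, 0.0]
finger_gap: 0.787
```

send_rows(
  commands=[
    [[-0.2,0,-1,20,0,0,0],[-0.2,0,-1,50,0,0,0],[-0.2,0,-1,75,0,0,0],[-0.2,0,-1,90,0,0,0],[-0.2,0,-1,98,0,0,0],[-0.2,0,-1,101,0,0,0],[-0.2,0,-1,101,0,0,0],[-0.2,0,-1,101,0,0,0]],
  ],
)

```text
t: 30.1
ee_pos: [0.4043, -0.2916, 0.0581]
tcp_rot: [0.001, 0.0, 1.0, -0.001]
force: [0.7, 0.6, -0.9]
finger_gap: 0.791
```

```bash
python3 -c "
from h import *
align((.4018,-.2893),.055,.035,295,360,.018,4)"
```

```text
[ 0.40425414 -0.29156285  0.05812028] 0.7914500845463166
shoulder [303.6 418.4] [345.6 460.1]
rim [305.1 413.5] [347.9 455.7]
top [304.8 406. ] [348.6 448.8]
403 blue [310, 310] brown None
407 blue [331, 334] brown None
411 blue [315, 329] brown None
415 blue [310, 338] brown None
419 blue [308, 344] brown None
423 blue [306, 346] brown None
427 blue [305, 347] brown None
431 blue [305, 347] brown None
435 blue [306, 333] brown None
439 blue [307, 326] brown None
443 blue [308, 326] brown [306, 306]
447 blue [311, 326] brown [306, 308]
451 blue [315, 326] brown [308, 312]
455 blue None brown [310, 319]
459 blue None brown [313, 336]
463 blue None brown None
```

send_rows(
  commands=[
    [[-0.2,1,1,8,0,0,0],[-0.2,1,1,14,0,0,0],[-0.2,1,1,18,0,0,0],[-0.2,1,1,20,0,0,0],[-0.2,1,1,20,0,0,0]],
  ],
)

```text
t: 30.65
ee_pos: [0.4024, -0.2899, 0.037]
tcp_rot: [-0.0, 0.0, 1.0, 0.0]
force: [-2.1, 1.1, 1.8]
finger_gap: 0.79
```

send_rows(
  commands=[
    [[-0.5,0,0,0,0,0,0],[-0.9,0,0,0,0,0,0],[-0.9,0,0,0,0,0,0],[-0.9,0,0,0,0,0,0],[-0.9,0,0,-10,0,0,0],[-0.9,0,0,-35,0,0,0],[-0.9,0,0,-70,0,0,0],[-0.9,0,0,-110,0,0,0],[-0.9,0,0,-150,0,0,0],[-0.9,0,0,-150,0,0,0]],
  ],
)

```text
t: 31.65
ee_pos: [0.4056, -0.2927, 0.1952]
tcp_rot: [0.005, 0.0, 1.0, -0.005]
force: [0.5, -0.5, 0.5]
finger_gap: 0.952
```

send_rows(
  commands=[
    [[-0.9,0,30,-30,0,0,0],[-0.9,-20,60,-60,0,0,0],[-0.9,-40,95,-60,0,0,0],[-0.9,-60,130,-60,0,0,0],[-0.9,-80,160,-60,0,0,0],[-0.9,-80,160,-60,0,0,0],[-0.9,-80,160,-60,0,0,0]],
  ],
)

```text
t: 32.35
ee_pos: [0.4824, -0.1294, 0.2467]
tcp_rot: [-0.0, -0.001, 1.0, -0.0]
force: [0.3, -0.5, -0.2]
finger_gap: 0.954
```

```bash
python3 - <<'E'
from h import *
s=arm.read_state();print(s["ee_pos"],s["force"],s["finger_gap"])
a=arm.capture("side")[:,:,::-1];t=arm.capture("top")[:,:,::-1]
J=[(.4018,-.2893,.055,.035),(.4156,.267,.05,.0295),(.4683,.03,.045,.024),(.623,-.18,.04,.0185)]
for n,im in(("side",a),("top",t)):
    h=cv2.cvtColor(im,cv2.COLOR_BGR2HSV);b=(h[...,0]>100)&(h[...,0]<130)&(h[...,1]>110)
    print(n,[(x[0].tolist(),x[1][:4].tolist()) for x in blobs(b)])
    for x,y,z,r in J:
        q=np.r_[circ(n,(x,y,z),r),circ(n,(x,y,z+.026),r)];print((q.max(0)+q.min(0))/2,q.min(0),q.max(0)-q.min(0))
cv2.imwrite("pics/end.png",np.hstack([cv2.resize(a,(400,300)),cv2.resize(t,(400,300))]))
c=lambda im,u,v,k:cv2.resize(im[v-k:v+k,u-k:u+k],(200,200),interpolation=cv2.INTER_CUBIC)
cr=np.hstack([c(a,326,440,40),c(a,271,225,25),c(a,316,295,25),c(a,420,360,25)])
cv2.imwrite("pics/end.png",np.vstack([cv2.imread("pics/end.png"),cr]))
E
```

```text
[ 0.48242454 -0.12941369  0.2466917 ] [ 0.2891989  -0.4764549  -0.16722282] 0.9541126040702536
side [([271.0, 220.3], [260, 210, 23, 22]), ([315.9, 288.4], [306, 277, 21, 24]), ([420.9, 355.1], [412, 344, 19, 23]), ([324.8, 436.4], [304, 413, 42, 48])]
[324.72556392 435.6457352 ] [303.23717681 411.21549193] [42.97677422 48.86048656]
[270.95436305 220.154557  ] [258.59170412 208.30587001] [24.72531785 23.69737399]
[315.56985094 288.16770217] [304.33391032 275.72384464] [22.47188124 24.88771507]
[420.8221184  354.79310744] [410.12308126 342.71585232] [21.39807427 24.15451024]
top [([461.0, 206.6], [452, 198, 19, 18]), ([631.3, 277.0], [620, 252, 20, 52]), ([362.5, 279.2], [351, 268, 24, 23]), ([247.9, 304.8], [234, 291, 29, 29]), ([520.7, 312.8], [502, 296, 37, 34])]
[518.76236914 312.01912802] [499.03601681 294.56212731] [39.45270465 34.9140014 ]
[247.82978358 304.05347106] [232.73805906 289.5504145 ] [30.18344905 29.00611312]
[362.07070633 278.87474545] [350.04873482 267.12519639] [24.04394302 23.49909812]
[459.80905774 206.69018569] [449.37423865 197.00649203] [20.86963817 19.36738732]
```

View pics/end.png

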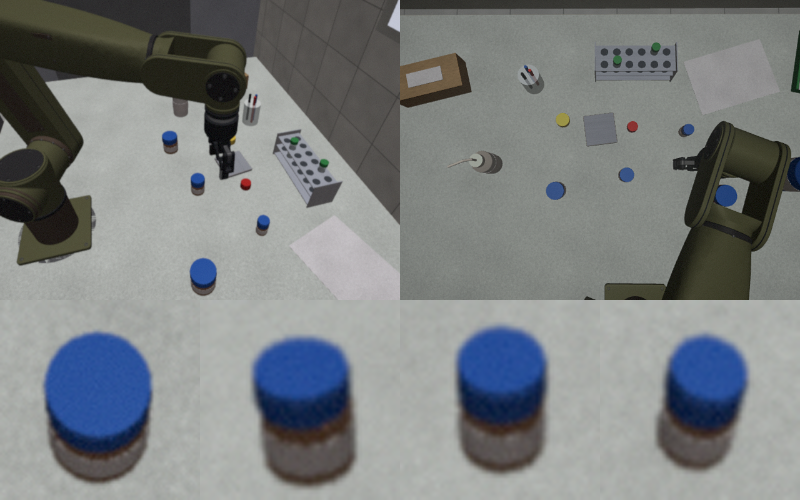

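All four caps sit flat on their own jars in both views, with blob centres within about 2 px of prediction. The wash bottle stands in place and the gripper is clear.

```bash
python3 -c "
from workcell import arm
print(arm.hand_in())"
```

```text
the job is handed in; nothing more can be done
None
```

I took the stack apart from the top and put each of the four blue caps on its matching jar. The job is handed in at about 32 s of robot time; no verdict was reported.

**Last checks:** In the side and top views the caps' centres came out within about 1–2 px (a few mm) of where seated caps should appear. Their lower edges lie on the shoulders and the caps look upright. I moved nothing else, and the wash bottle stands where it was. The open gripper stayed well clear of everything at the end. The forces I read stayed below about 6 N.

**One disagreement:** The pictures showed the real fingertips about 30 mm higher than the reported TCP. I set the grip heights by the images instead, so the reported TCP went to about −8 mm when I gripped the lowest cap. I found no cause for this.

**Also:** Each of the first moves fell short because of the speed cap, and I corrected them before touching anything. I viewed 15 pictures, one over the budget. In the last top view the arm partly hid the widest jar, so its cap is confirmed mainly from the side view.

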